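# Open the keyhole guard and hold the seed locker's latch drawn with its key

## Task

Slide the steel guard on top of the seed locker fully open to bare the keyhole, take the key from its wooden rest, push it straight down into the lock past the sticky pins until its collar sits on the lock plate, then turn it a quarter turn clockwise (seen from above). The lock springs back, so finish with the key still gripped and held turned, fully home; leave the other things on the bench where they are.

Things in the scene. Friction and masses are not known exactly. Their poses are not given: they have to be found in the camera images.
- keyhole (a point): Keyhole centre, at the upper face of the square steel lock plate (48 x 48 mm, 8 mm thick) in the locker's top, 124 mm above the bench. z up; the slot lies along x: 30 mm (x) by 11 mm (y), its mouth bevelled 4 mm wide all round. Covered by the guard until that is open. Below it lies the turning barrel with a slot 27.5 x 9.5 mm. The key can turn only when fully in, its tip 46 mm below this point.
- locker: Fixed grey steel seed locker, 160 x 300 x 120 mm (x, y, z), flat top; origin at the centre of its underside, axes parallel to the keyhole's. The keyhole is 50 mm to -y of its centre. Two low track rails (tops 132 mm above the bench) run along y at x -42 and +42 mm, for the guard.
- guard_tab (a point): Centre of the top of the grip tab on the sliding guard (steel plate 76 x 74 x 4 mm). Axes as the keyhole's. The tab, 32 mm (x) by 10 mm (y), stands 30 mm above the plate, its top 35.5 mm above the keyhole point: pinch from above across y. Shut, it stands right over the keyhole; it opens along +y (to the robot's left if the locker is square to it).
- key: The key, loose, upright with its blade in the wooden rest, tip 9 mm above the bench. Origin at the blade's tip, on the key's axis; z up, x along the width of blade and bow. Steel blade 24 mm (x) by 6 mm (y), nose rounded, to 34 mm up; round shank 6 mm thick; round collar 25 mm across from 46 to 50 mm, which stops on the lock plate. About 70 g. Half a turn round it fits as well.
- key_bow (a point): Middle of the key's black plastic bow, 68 mm above the key's tip on its axis, axes as the key's. The bow is 36 mm (x) by 10 mm (y), from 50 to 86 mm above the tip; grip it from above across y.
- plug (a joint): Lock barrel turn, rad: 0 at rest, growing clockwise from above to a stop at 1.6, some 0.15 behind the key (play). Its spring turns it back with 0.05 (rest) to 0.15 N m (stop). Inside, two pairs of sprung pins pinch the blade: with the key's tip about 20 and 31 mm below the keyhole they resist with 5 to 15 N; push slowly with small wiggles.
- guard (a joint): How far the guard is slid open, m: 0 shut, 0.09 fully open at its end stop. It slides with light friction (about 2 N) and stays where it is left.
- keyrest: Fixed wooden block 75 x 60 x 55 mm (x, y, z) holding the key upright in a slot 28 x 10 mm along its x; origin at the centre of its underside.
- tin: Bystander, loose: small aluminium tin 64 mm across, 50 mm tall, near the key rest; origin at the centre of its underside.
- tag: Bystander, loose: wooden plant tag lying flat, 18 x 119 x 5 mm, near the key rest; origin under its middle.
- trowel: Bystander, loose: green plastic trowel lying flat, 320 mm long along x, 26 mm tall, left of the locker; origin on its underside between handle and blade.
- birdbath: Bystander, loose: shallow white ceramic bird bath dish 140 mm across, 40 mm tall, beyond the locker; origin at the centre of its underside.
- feeder: Bystander, loose: waisted stainless steel bird feeder shaped like a pepper mill, 80 mm across, 219 mm tall, with a button on top, beyond the key rest, right; origin at the centre of its underside.
- pot: Bystander, loose: terracotta pot 110 mm across, 100 mm tall, left, behind the locker; origin at the centre of its underside.

How it is judged:
On the way, in this order (a step that is already met when the one before it is completed fails the run):
1. the guard is slid fully open, the key still out of the lock (value of joint guard above 0.08 m and distance between key and keyhole above 0.1 m), for 0.2 s.
2. the key is fully home in the lock, gripped, not yet turned (z of key in the frame of keyhole below -0.0415 m and horizontal distance between key and keyhole below 0.006 m and angle between key's own z axis and vertical below 0.12 rad and value of joint plug below 0.4 rad and contact force between the fingers and key above 1 N), for 0.05 s.
At the end, for the whole second after the job is handed in: Key gripped, upright, tip at least 41.5 mm below the lock plate's upper face (home is 46) and within 6 mm of the keyhole's axis; barrel held still beyond 1.25 rad (72 degrees) clockwise; guard at least 75 mm open (80 mm when opened) (z of key in the frame of keyhole below -0.0415 m and horizontal distance between key and keyhole below 0.006 m and angle between key's own z axis and vertical below 0.12 rad and value of joint plug above 1.25 rad and velocity of joint plug between -0.1 and 0.1 rad/s and contact force between the fingers and key above 1 N and value of joint guard above 0.075 m); the arm keeps its last pose, push and grip.
It fails at once if the tin or the tag is pushed out of place (more than 40 mm) or tipped over (distance of any of tin, tag from where it was at the start of the episode above 0.04 m or angle between any of tin, tag's own z axis and vertical above 0.5 rad).
It fails at once if the trowel or the pot is pushed out of place (more than 40 mm) or tipped over (distance of any of trowel, pot from where it was at the start of the episode above 0.04 m or angle between any of trowel, pot's own z axis and vertical above 0.5 rad).
It fails at once if the bird bath or the feeder is pushed out of place (more than 40 mm) or tipped over (distance of any of birdbath, feeder from where it was at the start of the episode above 0.04 m or angle between any of birdbath, feeder's own z axis and vertical above 0.5 rad).
It also fails if it takes over 64 s, if anything falls off the work surface, if the arm or the gripper's body presses on something with over 40 N, if the wrist force passes 120 N, or if a joint passes its speed limit or range.

## Robot

A 6-joint arm with a two-finger parallel gripper is mounted at the origin on the work surface. World frame = base frame: x ahead of the robot, y to its left, z up, the work surface at z = 0. Lengths are in m, angles in rad, forces in N, time in s.
With the tool pointing down it reaches from about 0.4 to 0.925 m from the base axis. Payload 12.5 kg.
Tool frame: the origin (TCP) lies on the centre line of the jaws, within the pads' length; the fingertips stand 22 mm ahead of it and the grasp point (between the pads) lies 3 mm ahead of it; z points along the fingers, y is the line along which they close (so a half turn about z gives the same grasp; the last joint's range is limited). The gripper opens to 95 mm and grips with 3 to 60 N. Pads are 20 mm wide; open, the fingers measure 119 mm over their backs; the gripper's body (75 mm by 180 mm) begins 59 mm behind the grasp point.
Start: joints at [-1.263, 0.491, 1.559, -0, 1.092, -0.106], TCP at [0.251, -0.572, 0.237] pointing down, gripper open.
Joint ranges: [-3.1, 3.1], [-0.84, 2.19], [0.05, 2.79], [-1.13, 4.28], [0.06, 2.93], [-2.69, 2.69]. Speed limits (rad/s): [2.22, 2.22, 2.79, 3.14, 3.14, 3.14].

## Interface

Orientations are given as a rotation vector (axis times angle).
In Python, from plant import bot gives the robot as it stands. The module is installed in compiled form; this text tells all that it offers.
- The arm moves only by the tool arm_command, never from a script. Its argument "rows" is a list of rows, each an object with "fingers": the closure, from -1 (fully open) to 1 (shut), so that 0 is half open; "delta_pos": the shift along the tool's x, y, z in m, a list of three; "spin": the turn about the tool's z in degrees. A call has 1 to 12 rows; each row shifts and turns the commanded pose from where the row before left it, along the tool's axes as they then stand; what a row does not reach is not made up. A row lasts 1/8 s, in which the tool goes at most 62.5 mm and 10.7 degrees, less where a joint would pass 70% of its speed; a pose out of reach is approached as far as the arm can. A call with a gripper value outside its range is refused whole. The fingers move at their own pace and stop on an object; the grip force is fixed at half the most. Time passes only in rows, so rows that do not move let the fingers close. It gives the time, the measured TCP pose, the force and the opening at its end, in the units of the state.
- bot.get_state(): the state, without advancing time (a new reading comes with each control period).
- bot.read_camera(name): name is "scene" or "top" or "wrist"; returns a dict with "pixels" (480x640x3 uint8, red, green, blue), "fx", "fy", "cx", "cy" (pixels), "extrinsics" (4x4, takes a point from camera to world coordinates). Camera axes: x right, y up, looking along -z (the intrinsics and any distortion apply to the point x, -y, -z); pixel columns grow to the right and rows downward; lengths in m; the calibration is good to about 2 mm. A picture is of the moment at which its call begins. There is no depth.
- bot.job_done(): hands the job in, once; it reports no verdict.
Trained networks look in a picture, given as the dict that the camera call returned (one of the last four; its "shot" number tells which), for a name from the list of things; names that differ only in an ending like _2 or _b are one class to them, and where a whole thing is asked for, a point or a joint stands for the part that bears it (a point fixed in the world has none). Each returns a list of dicts, best first, with "confidence" (0 to 1); they miss things now and then, are a little off and sometimes report something else, mostly with a low value. They report only what shows in the picture. A call takes as long as a camera call.
- bot.look_for(picture, label): "point" ([column, row] in pixels, amid what is visible of it).
- bot.outline_of(picture, label): "mask" (480x640 bool, what is visible of it) and "point" ([column, row] in pixels, amid what is visible of it).
- bot.place_of(picture, label): "point" ([column, row] in pixels: a listed point, or the origin of a listed thing).
The state is a dict: "time": time; "joint_positions": joint angles; "joint_vel": joint speeds; "effort": joint torques, N m; "position": TCP position; "tool_rot": TCP orientation; "force": force on the tool from outside, world axes, zero at the start; "ft_torque": the same for the moment, N m; "gripper_width": finger opening in m.
Only numpy, scipy, OpenCV 4.12 (cv2) and the standard library are available. Lean on these libraries where they do the work, as an engineer would, in place of code of your own. Each camera call takes 0.05 s, during which the arm holds its last target. There are 200 camera calls.

## Working session

There is one attempt and no reset: what is moved stays moved. The work goes in short steps, Python scripts to look and compute and a tool call to move; the robot and the scene stay as the last step left them, time stands still between calls to the robot, and variables do not carry over. Pictures are saved under pics/ and viewed, on a budget of 10 in all, crops included, one or two more only if the job needs it, and the job is handed in when it is done.

Besides the shell and the picture viewer there is one more tool, called after "Emit:" by a JSON object that holds its "api" and its "payload", one argument or row to a line. arm_command: Moves the arm, as the interface text tells. Its arguments: {"type":"object","properties":{"rows":{"type":"array","items":{"type":"object","properties":{"fingers":{"type":"number"},"delta_pos":{"type":"array","items":{"type":"number"}},"spin":{"type":"number"}}}}},"required":["rows"]}

```bash
mkdir -p pics; cat > h.py <<'E'
import numpy as np, cv2
from plant import bot
def ray(p,uv):
    d=np.array([(uv[0]-p['cx'])/p['fx'],-(uv[1]-p['cy'])/p['fy'],-1.0])
    E=np.array(p['extrinsics']); return E[:3,3],E[:3,:3]@d
def atz(p,uv,z):
    o,d=ray(p,uv); return o+d*(z-o[2])/d[2]
def tri(obs):
    A=np.zeros((3,3));b=np.zeros(3)
    for p,uv in obs:
        o,d=ray(p,uv); d=d/np.linalg.norm(d); M=np.eye(3)-np.outer(d,d);A+=M;b+=M@o
    return np.linalg.solve(A,b)
def proj(p,X):
    E=np.array(p['extrinsics']); c=E[:3,:3].T@(np.array(X)-E[:3,3])
    return np.array([p['cx']+p['fx']*c[0]/-c[2],p['cy']-p['fy']*c[1]/-c[2]])
def save(p,n): cv2.imwrite('pics/'+n,cv2.cvtColor(p['pixels'],cv2.COLOR_RGB2BGR))
np.set_printoptions(precision=4,suppress=True)
E
python3 - <<'E'
from h import *
s=bot.get_state(); print(s['position'],s['tool_rot'],s['gripper_width'],s['time'])
ps={n:bot.read_camera(n) for n in('scene','top','wrist')}
for n,p in ps.items():
    save(p,n+'0.png'); print(n,p['fx'],p['cx'],p['cy'],[k for k in p],np.array(p['extrinsics'])[:3].tolist())
Z=dict(guard_tab=.1595,key_bow=.077,key=.009,keyhole=.124,locker=0,keyrest=0,tin=0,tag=0,trowel=0,birdbath=0,feeder=0,pot=0)
for l in Z:
    for n,p in ps.items():
        r=bot.place_of(p,l)
        if r: print(l,n,r[0]['confidence'],np.array(r[0]['point']),atz(p,r[0]['point'],Z[l]))
E
python3 -c "
import cv2,numpy as np
cv2.imwrite('pics/st.png',np.vstack([cv2.resize(cv2.imread('pics/%s0.png'%n),(400,300)) for n in('scene','top')]))"
```

```text
[ 0.2512 -0.572   0.236 ] [-3.0735 -0.6451  0.0001] 0.09530190176108513 0.0
scene 486.85411841389237 318.10117630254297 232.43354127833575 ['pixels', 'fx', 'fy', 'cx', 'cy', 'extrinsics', 'shot'] [[-0.3135783102264463, -0.8012670896977806, 0.5095485200869251, 1.24470386678568], [0.9495590837308074, -0.26319920354670134, 0.170480866248068, 0.3175837269114972], [-0.002487942892466993, 0.5373055278141394, 0.8433840050181962, 1.201165754506673]]
top 566.7989139967716 314.51671714516215 237.5431653682513 ['pixels', 'fx', 'fy', 'cx', 'cy', 'extrinsics', 'shot'] [[-0.00896432723588459, 0.9863550779120416, -0.1643876549937323, 0.3614792452210805], [-0.9999128476549063, -0.010435348832466088, -0.008087063088729312, 0.1250123493029269], [-0.009692158266573866, 0.16430083314419053, 0.9863626606356612, 1.4559852004367637]]
wrist 359.6040699687046 322.77088520566406 236.2617263082821 ['pixels', 'fx', 'fy', 'cx', 'cy', 'extrinsics', 'shot'] [[0.40226340345694617, 0.8746817660288242, 0.27039963464459427, 0.3282798671617292], [-0.9155233085999089, 0.38467499936012667, 0.11765294844397815, -0.5373326
[... 731 characters left out ...]
68 [185.1 209.6] [ 0.5667 -0.3322  0.    ]
tin top 0.86 [499.5 252.9] [ 0.5588 -0.3407  0.    ]
tag scene 0.7 [198.6 157.6] [ 0.3666 -0.384   0.    ]
tag top 0.73 [522.8 331.5] [ 0.358  -0.3869  0.    ]
tag wrist 0.8 [197.3  26.5] [ 0.3622 -0.3918  0.    ]
trowel scene 0.83 [506.3 274.6] [ 0.4878  0.6134 -0.    ]
trowel top 0.97 [134.1 283.5] [0.489  0.6031 0.    ]
birdbath scene 0.76 [245. 309.] [ 0.809  -0.0342  0.    ]
birdbath top 0.62 [380.3 162. ] [ 0.806  -0.0399  0.    ]
feeder scene 0.61 [155.9 253.9] [ 0.732  -0.3414  0.    ]
feeder top 0.86 [498.9 188. ] [ 0.7313 -0.3499  0.    ]
pot scene 0.71 [426.8 320.9] [0.6911 0.4316 0.    ]
pot top 0.59 [205. 203.] [ 0.6995  0.4248 -0.    ]
```

View pics/top0.png

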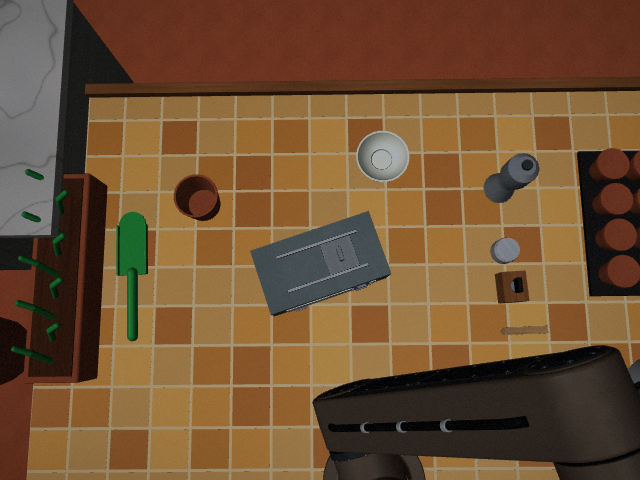

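View pics/scene0.png

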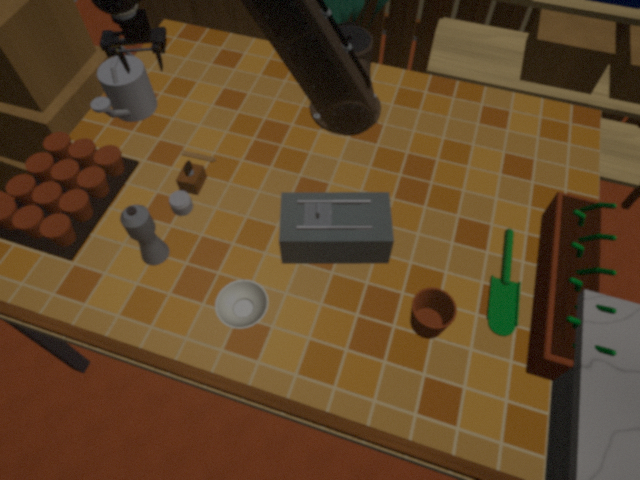

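The top view shows the locker at about (320,262), turned about 18°, with the guard tab near (340,253). The key rest is at (513,286), the tin at (506,250) and the tag at (524,330). The scene view agrees. Next I'll fit the boxes to get the yaws.

```bash
cat >> h.py <<'E'
from scipy.optimize import minimize
def hullmask(p,x,y,yaw,dims):
    L=np.array([[i,j,k] for i in(-.5,.5) for j in(-.5,.5) for k in(0,1)])*dims
    c,s=np.cos(yaw),np.sin(yaw)
    pts=np.array([proj(p,[x+c*a-s*b,y+s*a+c*b,z]) for a,b,z in L])
    m=np.zeros((1920,2560),np.uint8); h=cv2.convexHull((pts*4+1.5).astype(np.float32)).astype(np.int32)
    cv2.fillConvexPoly(m,h,1); return m
def boxfit(items,x0,dims):
    ms=[(p,cv2.resize(m.astype(np.uint8),(2560,1920),interpolation=cv2.INTER_NEAREST)) for p,m in items]
    def f(v):
        t=0
        for p,m in ms:
            h=hullmask(p,v[0],v[1],v[2],dims); t+=1-(h&m).sum()/(h|m).sum()
        return t
    sim=np.array([x0]+[np.array(x0)+d for d in np.diag([.015,.015,.15])])
    r=minimize(f,x0,method='Nelder-Mead',options=dict(initial_simplex=sim,xatol=1e-4,fatol=1e-5))
    return r.x,r.fun
E
python3 - <<'E'
from h import *
ps=[bot.read_camera(n) for n in('scene','top')]
for l,x0,d in(('locker',(.525,.12,.32),(.16,.3,.12)),('keyrest',(.475,-.36,.05),(.075,.06,.055))):
    its=[]
    for p in ps:
        r=bot.outline_of(p,l)
        if r: its.append((p,np.array(r[0]['mask']))); print(l,r[0]['confidence'],r[0]['mask'].sum())
    for it in ([i] for i in its): print(boxfit(it,x0,d))
    print('both',boxfit(its,x0,d))
E
```

```text
locker 0.93 8030
locker 0.59 8841
(array([0.5259, 0.1278, 0.3142]), np.float64(0.010178768004713401))
(array([0.5249, 0.1231, 0.3212]), np.float64(0.020558773328856472))
both (array([0.5252, 0.125 , 0.3198]), np.float64(0.05169725540823111))
keyrest 0.82 637
keyrest 0.77 771
(array([ 0.4702, -0.3501,  0.0412]), np.float64(0.1788631166285528))
(array([ 0.4689, -0.3563,  0.0886]), np.float64(0.22724685345645435))
both (array([ 0.4691, -0.3531,  0.0785]), np.float64(0.46446426375474525))
```

Emit:
{"api": "arm_command", "payload": {
  "rows": [
    {"delta_pos": [0.0439, -0.0399, -0.002], "spin": 0, "fingers": -1},
    {"delta_pos": [0.0439, -0.0399, -0.002], "spin": 0, "fingers": -1},
    {"delta_pos": [0.0439, -0.0399, -0.002], "spin": 0, "fingers": -1},
    {"delta_pos": [0.0439, -0.0399, -0.002], "spin": 0, "fingers": -1},
    {"delta_pos": [0.0439, -0.0399, -0.002], "spin": 0, "fingers": -1},
    {"delta_pos": [0.0439, -0.0399, -0.002], "spin": 0, "fingers": -1},
    {"delta_pos": [0.0439, -0.0399, -0.002], "spin": 0, "fingers": -1},
    {"delta_pos": [0.0439, -0.0399, -0.002], "spin": 0, "fingers": -1},
    {"delta_pos": [0.0439, -0.0399, -0.002], "spin": 0, "fingers": -1},
    {"delta_pos": [0.0439, -0.0399, -0.002], "spin": 0, "fingers": -1},
    {"delta_pos": [0.0439, -0.0399, -0.002], "spin": 0, "fingers": -1},
    {"delta_pos": [0.0439, -0.0399, -0.002], "spin": 5.5, "fingers": -1}
  ]
}}

```text
time: 3.75
position: [0.5417, 0.08, 0.2609]
tool_rot: [3.102, 0.495, 0.001]
force: [0.4, -0.1, 1.0]
gripper_width: 0.0951
```

```bash
cat >> h.py <<'E'
from scipy.spatial.transform import Rotation as Rn
def tool(target,yawdeg):
    s=bot.get_state(); R=Rn.from_rotvec(s['tool_rot']).as_matrix()
    th=np.degrees(np.arctan2(R[1,0],R[0,0]))
    print('t',round(s['time'],2),'pos',np.array(s['position']),'th',round(th,2),'tilt',R[:2,2],'F',np.array(s['force']),'w',s['gripper_width'])
    print('delta tool(now)',R.T@(np.array(target)-s['position']),'spin',th-yawdeg)
E
python3 - <<'E'
from h import *
bot.read_camera('wrist');p=bot.read_camera('wrist'); save(p,'w1.png')
t=bot.read_camera('top')
for l,z in(('guard_tab',.1595),):
  for q in(p,t):
    r=bot.place_of(q,l); print(l,[(x['confidence'],x['point'],atz(q,x['point'],z)) for x in r[:2]])
tool((.541,.0777,.157),18.2)
for n,q in(('scene',bot.read_camera('scene')),('top',t)):
    for l,x0,d in(('keyrest',(.47,-.353,.05),(.075,.06,.055)),):
        m=np.array(bot.outline_of(q,l)[0]['mask']); k=np.array(bot.outline_of(q,'key')[0]['mask']) if bot.outline_of(q,'key') else m&False
        m8=((m|k).astype(np.uint8)); m8=cv2.morphologyEx(m8,cv2.MORPH_CLOSE,np.ones((3,3)))
        print(n,m.sum(),k.sum(),boxfit([(q,m8)],x0,d))
E
```

```text
guard_tab [(0.59, [330.3, 251.9], array([0.5406, 0.0792, 0.1595]))]
guard_tab []
t 4.0 pos [0.5408 0.0778 0.2604] th 18.29 tilt [-0.0004 -0.0003] F [-0.7753 -0.0398 -0.2576] w 0.09527820435416516
delta tool(now) [0.0002 0.0002 0.1034] spin 0.09228609152647493
scene 621 0 (array([ 0.4687, -0.3518,  0.0241]), np.float64(0.18994875185981153))
top 778 159 (array([ 0.4684, -0.3555,  0.0804]), np.float64(0.06179810925702689))
```

View pics/w1.png

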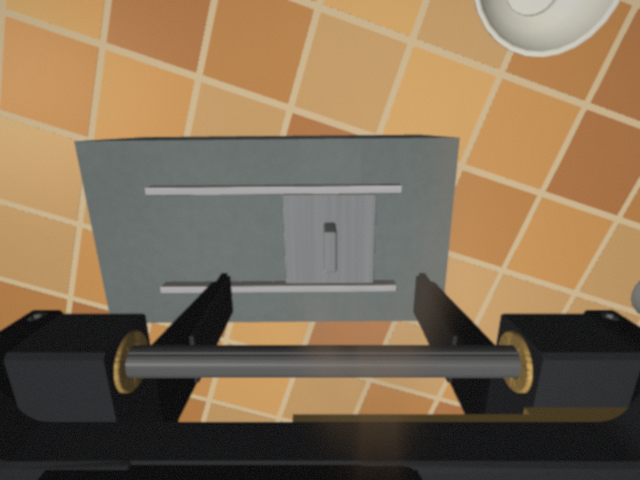

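The wrist view shows the tab centred between the fingers at (330,250) and the rails level, so the yaw is right. I'll descend and grip.

Emit:
{"api": "arm_command", "payload": {
  "rows": [
    {"delta_pos": [0, 0, 0.05], "fingers": -0.3},
    {"delta_pos": [0, 0, 0.04], "fingers": -0.3},
    {"delta_pos": [0, 0, 0.013], "fingers": -0.3},
    {"fingers": 1},
    {"fingers": 1},
    {"fingers": 1},
    {"fingers": 1},
    {"fingers": 1}
  ]
}}

```text
schema error: expected keys fingers, delta_pos, spin
```

Emit:
{"api": "arm_command", "payload": {
  "rows": [
    {"delta_pos": [0, 0, 0.05], "spin": 0, "fingers": -0.3},
    {"delta_pos": [0, 0, 0.04], "spin": 0, "fingers": -0.3},
    {"delta_pos": [0, 0, 0.013], "spin": 0, "fingers": -0.3},
    {"delta_pos": [0, 0, 0], "spin": 0, "fingers": 1},
    {"delta_pos": [0, 0, 0], "spin": 0, "fingers": 1},
    {"delta_pos": [0, 0, 0], "spin": 0, "fingers": 1},
    {"delta_pos": [0, 0, 0], "spin": 0, "fingers": 1},
    {"delta_pos": [0, 0, 0], "spin": 0, "fingers": 1}
  ]
}}

```text
time: 5.3
position: [0.5412, 0.078, 0.1579]
tool_rot: [3.102, 0.497, 0.001]
force: [0.2, -0.6, -0.7]
gripper_width: 0.0206
```

Emit:
{"api": "arm_command", "payload": {
  "rows": [
    {"delta_pos": [0, 0, 0], "spin": 0, "fingers": 1},
    {"delta_pos": [0, 0, 0], "spin": 0, "fingers": 1},
    {"delta_pos": [0, 0, 0], "spin": 0, "fingers": 1},
    {"delta_pos": [0, -0.01, 0], "spin": 0, "fingers": 1}
  ]
}}

```text
time: 5.8
position: [0.5381, 0.0873, 0.1577]
tool_rot: [3.102, 0.496, 0.0]
force: [-0.7, -2.5, 1.9]
gripper_width: 0.0095
```

```bash
python3 - <<'E'
from h import *
tool((.541,.0777,.157),18.2)
E
```

```text
t 5.8 pos [0.5381 0.0873 0.1577] th 18.17 tilt [ 0.0002 -0.0004] F [-0.6648 -2.5419  1.9295] w 0.0094818975253554
delta tool(now) [-0.0002  0.01    0.0007] spin -0.02875053945458106
```

Gripped: opening 9.5 mm and 2.5 N of friction. I'll slide the rest.

Emit:
{"api": "arm_command", "payload": {
  "rows": [
    {"delta_pos": [0, -0.02, 0], "spin": 0, "fingers": 1},
    {"delta_pos": [0, -0.02, 0], "spin": 0, "fingers": 1},
    {"delta_pos": [0, -0.02, 0], "spin": 0, "fingers": 1},
    {"delta_pos": [0, -0.012, 0], "spin": 0, "fingers": 1},
    {"delta_pos": [0, -0.007, 0], "spin": 0, "fingers": 1},
    {"delta_pos": [0, 0, 0], "spin": 0, "fingers": 1},
    {"delta_pos": [0, 0, 0], "spin": 0, "fingers": 1}
  ]
}}

```text
time: 6.68
position: [0.5131, 0.1627, 0.1577]
tool_rot: [-3.102, -0.497, 0.0]
force: [-2.4, 0.5, 5.7]
gripper_width: 0.01
```

Emit:
{"api": "arm_command", "payload": {
  "rows": [
    {"delta_pos": [0, 0, 0], "spin": 0, "fingers": -0.3},
    {"delta_pos": [0, 0, 0], "spin": 0, "fingers": -0.3},
    {"delta_pos": [0, 0, 0], "spin": 0, "fingers": -0.3},
    {"delta_pos": [0, 0, -0.05], "spin": 0, "fingers": -0.3},
    {"delta_pos": [0, 0.03, -0.05], "spin": 0, "fingers": -0.3},
    {"delta_pos": [0, 0.055, 0], "spin": 0, "fingers": -0.3},
    {"delta_pos": [0, 0, 0], "spin": 0, "fingers": -0.3},
    {"delta_pos": [0, 0, 0], "spin": 0, "fingers": -0.3}
  ]
}}

```text
time: 7.68
position: [0.5397, 0.0818, 0.2573]
tool_rot: [-3.102, -0.496, 0.001]
force: [0.8, 0.3, -0.2]
gripper_width: 0.0616
```

```bash
python3 - <<'E'
from h import *
p=bot.read_camera('wrist'); save(p,'w2.png')
for l,z in(('guard_tab',.1595),('keyhole',.124)):
    r=bot.place_of(p,l); print(l,[(x['confidence'],x['point'],atz(p,x['point'],z)) for x in r[:2]])
tool((.541,.0777,.26),18.2)
# unwarp the plate region: metric top-down at z=.124, 0.25mm/px, locker axes
c,s=np.cos(np.radians(18.3)),np.sin(np.radians(18.3)); K=np.array([.541,.0777])
g=[(-.04,-.04),(.04,-.04),(.04,.04),(-.04,.04)]
src=np.float32([proj(p,[K[0]+c*a-s*b,K[1]+s*a+c*b,.124]) for a,b in g])
dst=np.float32([[ (b+.04)*6000,(.04-a)*6000] for a,b in g]) # right=+y, up=+x
im=cv2.warpPerspective(p['pixels'],cv2.getPerspectiveTransform(src,dst),(480,480),flags=cv2.INTER_CUBIC)
cv2.imwrite('pics/k1.png',cv2.cvtColor(im,cv2.COLOR_RGB2BGR))
E
```

```text
guard_tab [(0.83, [201.3, 249.7], array([0.5099, 0.166 , 0.1595]))]
keyhole [(0.82, [326.5, 233.2], array([0.5401, 0.0799, 0.124 ]))]
t 7.83 pos [0.5396 0.0826 0.2573] th 18.27 tilt [-0.0006 -0.    ] F [-0.6317 -0.0784  0.1562] w 0.06173273294194552
delta tool(now) [-0.0002  0.0051 -0.0027] spin 0.07361482476726167
```

View pics/k1.png

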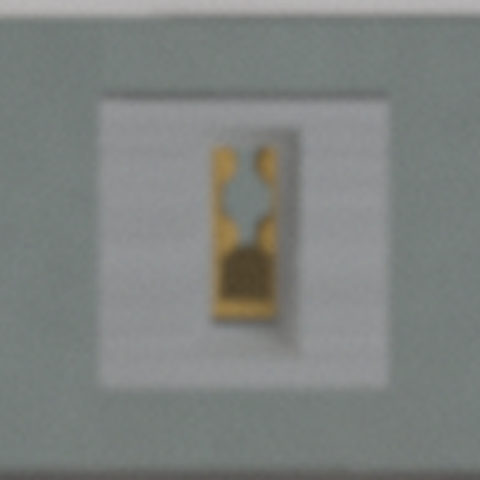

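The plate is centred at (243.5,243) in the rectified crop, 48 mm wide and square. That puts the keyhole at about (0.5403, 0.0781) with yaw 18.3°, and the guard is open. On to the key.

Emit:
{"api": "arm_command", "payload": {
  "rows": [
    {"delta_pos": [-0.0255, 0.0489, 0], "spin": 0, "fingers": -0.3},
    {"delta_pos": [-0.0255, 0.0489, 0], "spin": 0, "fingers": -0.3},
    {"delta_pos": [-0.0255, 0.0489, 0], "spin": 0, "fingers": -0.3},
    {"delta_pos": [-0.0255, 0.0489, 0], "spin": 0, "fingers": -0.3},
    {"delta_pos": [-0.0255, 0.0489, 0], "spin": 0, "fingers": -0.3},
    {"delta_pos": [-0.0255, 0.0489, 0], "spin": 0, "fingers": -0.3},
    {"delta_pos": [-0.0255, 0.0489, 0], "spin": 0, "fingers": -0.3},
    {"delta_pos": [-0.0255, 0.0489, 0], "spin": 0, "fingers": -0.3},
    {"delta_pos": [0, 0, 0.028], "spin": 7, "fingers": -0.3},
    {"delta_pos": [0, 0, 0.028], "spin": 7, "fingers": -0.3},
    {"delta_pos": [0, 0, 0], "spin": 0, "fingers": -0.3},
    {"delta_pos": [0, 0, 0], "spin": 0, "fingers": -0.3}
  ]
}}

```text
time: 9.32
position: [0.469, -0.3533, 0.2026]
tool_rot: [3.139, 0.121, 0.001]
force: [-0.2, -0.1, 0.5]
gripper_width: 0.0618
```

```bash
cat >> h.py <<'E'
def rect(p,K,yawdeg,z,half,name,n=480):
    c,s=np.cos(np.radians(yawdeg)),np.sin(np.radians(yawdeg)); k=n/2/half
    g=[(-half,-half),(half,-half),(half,half),(-half,half)]
    src=np.float32([proj(p,[K[0]+c*a-s*b,K[1]+s*a+c*b,z]) for a,b in g])
    dst=np.float32([[(b+half)*k,(half-a)*k] for a,b in g])
    im=cv2.warpPerspective(p['pixels'],cv2.getPerspectiveTransform(src,dst),(n,n),flags=cv2.INTER_CUBIC)
    cv2.imwrite('pics/'+name,cv2.cvtColor(im,cv2.COLOR_RGB2BGR)); return im
E
python3 - <<'E'
from h import *
p=bot.read_camera('wrist'); save(p,'w3.png')
for l,z in(('key_bow',.077),('keyrest',0)):
    r=bot.place_of(p,l); print(l,[(x['confidence'],x['point'],atz(p,x['point'],z)) for x in r[:2]])
tool((.469,-.353,.2),4)
a=rect(p,(.469,-.353),4,.055,.05,'a.png',400); b=rect(p,(.469,-.353),4,.095,.05,'b.png',400)
cv2.imwrite('pics/k2.png',cv2.cvtColor(np.hstack([a,b]),cv2.COLOR_RGB2BGR))
E
```

```text
key_bow [(0.82, [323.8, 233.6], array([ 0.4707, -0.353 ,  0.077 ])), (0.55, [351.3, 311.2], array([ 0.4036, -0.3818,  0.077 ]))]
keyrest [(0.64, [320.1, 211.5], array([ 0.4705, -0.3495,  0.    ]))]
t 9.47 pos [ 0.4688 -0.3536  0.2028] th 4.32 tilt [ 0.0013 -0.0013] F [ 0.6111  0.2824 -0.4863] w 0.06188301080339251
delta tool(now) [ 0.0002 -0.0006  0.0028] spin 0.31554456119524676
```

View pics/k2.png

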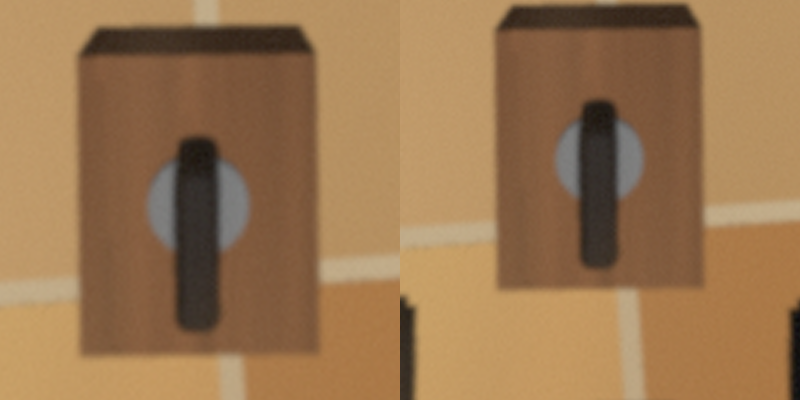

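The bow is centred at col 199 of 200 and its yaw matches, so the key is at about (0.468, -0.3533) with yaw 4°. Next, joint 6 needs enough range for the turn.

```bash
python3 - <<'E'
from h import *
print(np.degrees(bot.get_state()['joint_positions'])); tool((.468,-.3533,.085),4.1)
E
```

```text
[-43.4644  27.0841  97.0806  -0.0033  55.7268  42.222 ]
t 9.47 pos [ 0.4688 -0.3536  0.2028] th 4.32 tilt [ 0.0013 -0.0013] F [ 0.6111  0.2824 -0.4863] w 0.06188301080339251
delta tool(now) [-0.001  -0.0005  0.1178] spin 0.21554456119524712
```

Turning in this orientation would put j6 past its limit, so I'll flip the gripper by half a turn first.

Emit:
{"api": "arm_command", "payload": {
  "rows": [
    {"delta_pos": [-0.001, -0.0005, 0.03], "spin": 0, "fingers": -0.3},
    {"delta_pos": [0, 0, 0], "spin": -10, "fingers": -0.3},
    {"delta_pos": [0, 0, 0], "spin": -10, "fingers": -0.3},
    {"delta_pos": [0, 0, 0], "spin": -10, "fingers": -0.3},
    {"delta_pos": [0, 0, 0], "spin": -10, "fingers": -0.3},
    {"delta_pos": [0, 0, 0], "spin": -10, "fingers": -0.3},
    {"delta_pos": [0, 0, 0], "spin": -10, "fingers": -0.3},
    {"delta_pos": [0, 0, 0], "spin": -10, "fingers": -0.3},
    {"delta_pos": [0, 0, 0], "spin": -10, "fingers": -0.3},
    {"delta_pos": [0, 0, 0], "spin": -10, "fingers": -0.3},
    {"delta_pos": [0, 0, 0], "spin": -10, "fingers": -0.3},
    {"delta_pos": [0, 0, 0], "spin": -10, "fingers": -0.3}
  ]
}}

```text
time: 10.98
position: [0.4676, -0.3532, 0.1725]
tool_rot: [1.696, 2.643, -0.0]
force: [-0.9, 0.3, 0.6]
gripper_width: 0.0618
```

Emit:
{"api": "arm_command", "payload": {
  "rows": [
    {"delta_pos": [0, 0, 0], "spin": -10, "fingers": -0.3},
    {"delta_pos": [0, 0, 0], "spin": -10, "fingers": -0.3},
    {"delta_pos": [0, 0, 0], "spin": -10, "fingers": -0.3},
    {"delta_pos": [0, 0, 0], "spin": -10, "fingers": -0.3},
    {"delta_pos": [0, 0, 0], "spin": -10, "fingers": -0.3},
    {"delta_pos": [0, 0, 0], "spin": -10, "fingers": -0.3},
    {"delta_pos": [0, 0, 0], "spin": -10, "fingers": -0.3},
    {"delta_pos": [0, 0, 0], "spin": 0, "fingers": -0.3},
    {"delta_pos": [0, 0, 0], "spin": 0, "fingers": -0.3}
  ]
}}

```text
time: 12.1
position: [0.4674, -0.3532, 0.1721]
tool_rot: [-0.11, 3.139, -0.001]
force: [-1.3, -0.4, -0.3]
gripper_width: 0.0617
```

```bash
python3 - <<'E'
from h import *
tool((.468,-.3533,.085),-175.9)
p=bot.read_camera('wrist')
for x in bot.place_of(p,'key_bow')[:2]: print(x['confidence'],x['point'],atz(p,x['point'],.077))
a=rect(p,(.468,-.3533),4.1,.057,.05,'a.png',400); b=rect(p,(.468,-.3533),4.1,.095,.05,'b.png',400)
cv2.imwrite('pics/k3.png',cv2.cvtColor(np.hstack([a,b]),cv2.COLOR_RGB2BGR))
E
```

```text
t 12.1 pos [ 0.4674 -0.3532  0.1721] th -175.98 tilt [ 0.0005 -0.0005] F [-1.3282 -0.4398 -0.2918] w 0.06173604967250468
delta tool(now) [-0.0005 -0.0001  0.0871] spin -0.08486577041202281
0.8 [319.7, 244.5] [ 0.4656 -0.3544  0.077 ]
```

View pics/k3.png

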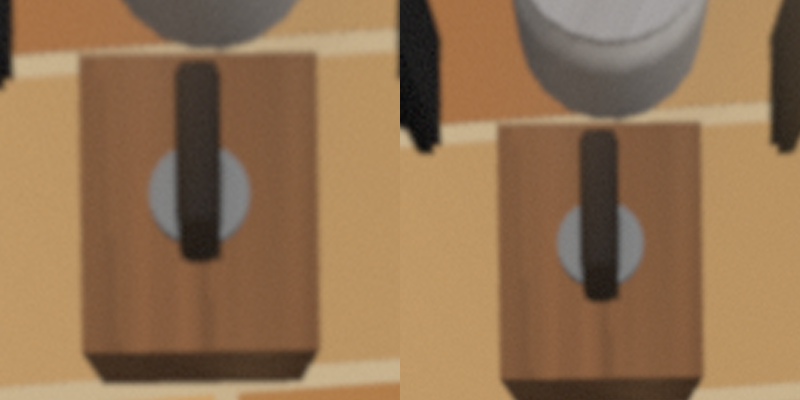

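The key is still centred laterally, with x about 0.4685. I'll descend and grip.

Emit:
{"api": "arm_command", "payload": {
  "rows": [
    {"delta_pos": [-0.001, 0, 0.04], "spin": 0, "fingers": -0.3},
    {"delta_pos": [0, 0, 0.03], "spin": 0, "fingers": -0.3},
    {"delta_pos": [0, 0, 0.017], "spin": 0, "fingers": -0.3},
    {"delta_pos": [0, 0, 0], "spin": 0, "fingers": 1},
    {"delta_pos": [0, 0, 0], "spin": 0, "fingers": 1},
    {"delta_pos": [0, 0, 0], "spin": 0, "fingers": 1},
    {"delta_pos": [0, 0, 0], "spin": 0, "fingers": 1},
    {"delta_pos": [0, 0, 0], "spin": 0, "fingers": 1},
    {"delta_pos": [0, 0, 0], "spin": 0, "fingers": 1},
    {"delta_pos": [0, 0, 0], "spin": 0, "fingers": 1},
    {"delta_pos": [0, 0, 0], "spin": 0, "fingers": 1}
  ]
}}

```text
time: 13.58
position: [0.4684, -0.3532, 0.0849]
tool_rot: [-0.115, 3.139, -0.001]
force: [-1.2, 0.5, 3.4]
gripper_width: 0.0098
```

```bash
python3 - <<'E'
from h import *
tool((.468,-.3533,.085),-175.9)
E
```

```text
t 13.57 pos [ 0.4684 -0.3532  0.0849] th -175.79 tilt [ 0.0003 -0.0003] F [-1.2189  0.479   3.4289] w 0.009847083758042519
delta tool(now) [ 0.0004 -0.0001 -0.0001] spin 0.10789280125703726
```

Emit:
{"api": "arm_command", "payload": {
  "rows": [
    {"delta_pos": [0, 0, -0.045], "spin": 0, "fingers": 1},
    {"delta_pos": [0, 0, -0.055], "spin": 0, "fingers": 1},
    {"delta_pos": [0, 0, -0.055], "spin": 0, "fingers": 1}
  ]
}}

```text
time: 13.95
position: [0.4681, -0.3529, 0.241]
tool_rot: [0.115, -3.139, -0.001]
force: [0.5, -0.6, -1.2]
gripper_width: 0.0101
```

Emit:
{"api": "arm_command", "payload": {
  "rows": [
    {"delta_pos": [-0.0128, 0.0531, 0], "spin": 0, "fingers": 1},
    {"delta_pos": [-0.0128, 0.0531, 0], "spin": 0, "fingers": 1},
    {"delta_pos": [-0.0128, 0.0531, 0], "spin": 0, "fingers": 1},
    {"delta_pos": [-0.0128, 0.0531, 0], "spin": 0, "fingers": 1},
    {"delta_pos": [-0.0128, 0.0531, 0], "spin": 0, "fingers": 1},
    {"delta_pos": [-0.0128, 0.0531, 0], "spin": 0, "fingers": 1},
    {"delta_pos": [-0.0128, 0.0531, 0], "spin": 0, "fingers": 1},
    {"delta_pos": [-0.0128, 0.0531, 0], "spin": 0, "fingers": 1},
    {"delta_pos": [0, 0, 0], "spin": -7, "fingers": 1},
    {"delta_pos": [0, 0, 0], "spin": -7, "fingers": 1},
    {"delta_pos": [0, 0, 0], "spin": 0, "fingers": 1},
    {"delta_pos": [0, 0, 0], "spin": 0, "fingers": 1}
  ]
}}

```text
time: 15.45
position: [0.5392, 0.0779, 0.2395]
tool_rot: [0.493, -3.102, 0.0]
force: [1.0, -0.1, -0.4]
gripper_width: 0.01
```

```bash
python3 - <<'E'
from h import *
tool((.5403,.0781,.154),-161.7)
p=bot.read_camera('wrist'); save(p,'w4.png')
z=bot.get_state()['position'][2]-.076; print('tip z',z)
for l,h in(('keyhole',.124),('key',z),('key_bow',z+.068)):
    for x in bot.place_of(p,l)[:1]: print(l,x['confidence'],x['point'],atz(p,x['point'],h))
cv2.imwrite('pics/w4c.png',cv2.resize(cv2.imread('pics/w4.png')[120:400,160:480],(640,560)))
E
```

```text
t 15.45 pos [0.5392 0.0779 0.2395] th -161.96 tilt [-0.0003 -0.0001] F [ 1.0433 -0.1434 -0.4398] w 0.009984247460843872
delta tool(now) [-0.0011 -0.0002  0.0855] spin -0.256379365527863
tip z 0.163535951587037
keyhole 0.62 [322.2, 240.3] [0.5406 0.0791 0.124 ]
key 0.83 [323.0, 261.5] [0.5425 0.0803 0.1635]
key_bow 0.93 [321.3, 304.2] [0.5388 0.0782 0.2315]
```

View pics/w4c.png

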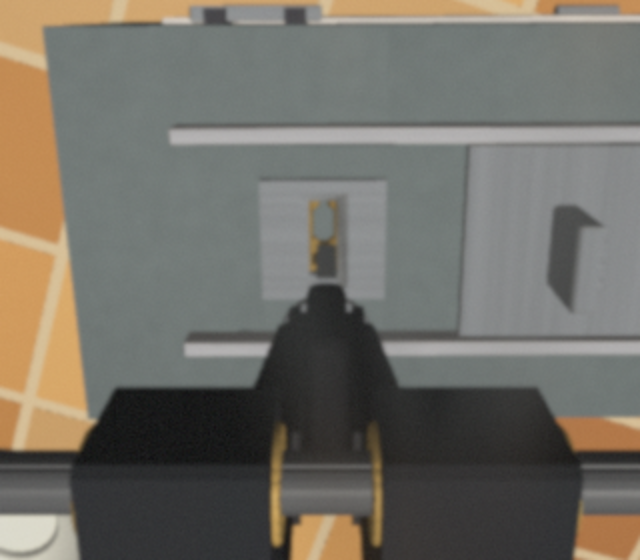

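The hole is unobstructed and ahead of the key, which is held upright in the fingers. I'll measure the plate again from this opposite camera side, so that averaging cancels the calibration bias.

```bash
python3 - <<'E'
from h import *
p=bot.read_camera('wrist'); K=np.array([.5403,.0781])
im=rect(p,K,18.3,.124,.04,'k4.png').astype(float)   # 6px/mm, right +y, up +x
sat=im.max(2)-im.min(2); g=im.mean(2)
d=cv2.GaussianBlur(g,(0,0),3)
pc=d[250:340].mean(0); pr=d[:,120:190].mean(1); pr2=d[:,300:370].mean(1)
gc,gr,gr2=np.gradient(pc),np.gradient(pr),np.gradient(pr2)
L=60+gc[60:140].argmax(); R=340+gc[340:440].argmin()
print('cols',L,R,'c',(L+R)/2-239.5)
for q in(gr,gr2): 
    T=60+q[60:150].argmax();B=340+q[340:440].argmin(); print('rows',T,B,q[T],q[B],(T+B)/2-239.5)
for a,b in((90,130),(270,340)):
    g2=np.gradient(d[a:b].mean(0)); print(a,60+g2[60:140].argmax(),340+g2[340:440].argmin())
im2=cv2.imread('pics/k4.png'); cv2.imwrite('pics/k4.png',im2)
E
```

```text
cols 95 384 c 0.0
rows 91 379 2.027593507926113 -3.755166273155396 -4.5
rows 91 380 2.1905247818227167 -3.421330636227296 -4.0
90 95 384
270 95 384
```

View pics/k4.png

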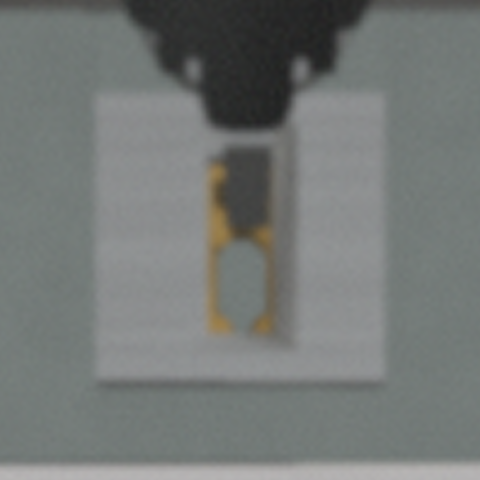

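Emit:
{"api": "arm_command", "payload": {
  "rows": [
    {"delta_pos": [-0.0015, -0.0002, 0.02], "spin": -0.3, "fingers": 1},
    {"delta_pos": [0, 0, 0.012], "spin": 0, "fingers": 1},
    {"delta_pos": [0, 0, 0], "spin": 0, "fingers": 1},
    {"delta_pos": [0, 0, 0], "spin": 0, "fingers": 1}
  ]
}}

```text
time: 16.2
position: [0.541, 0.0783, 0.2081]
tool_rot: [-0.505, 3.1, -0.0]
force: [0.3, 0.1, -0.3]
gripper_width: 0.0097
```

```bash
python3 - <<'E'
from h import *
tool((.5407,.0782,.154),-161.7)
E
```

```text
t 16.2 pos [0.541  0.0783 0.2081] th -161.5 tilt [ 0.0006 -0.0001] F [ 0.2933  0.1488 -0.265 ] w 0.009731657800315983
delta tool(now) [ 0.0003 -0.      0.054 ] spin 0.1969106568551524
```

Emit:
{"api": "arm_command", "payload": {
  "rows": [
    {"delta_pos": [0.0003, 0, 0.005], "spin": 0.2, "fingers": 1},
    {"delta_pos": [0, 0, 0.004], "spin": 0, "fingers": 1},
    {"delta_pos": [0, 0, 0.004], "spin": 0, "fingers": 1},
    {"delta_pos": [0, 0, 0.004], "spin": 0, "fingers": 1},
    {"delta_pos": [0, 0, 0.003], "spin": 0, "fingers": 1},
    {"delta_pos": [0, 0, 0.003], "spin": 0, "fingers": 1},
    {"delta_pos": [0, 0, 0], "spin": 0, "fingers": 1}
  ]
}}

```text
time: 17.08
position: [0.5404, 0.0783, 0.1844]
tool_rot: [0.5, -3.101, 0.0]
force: [-1.2, -1.0, -0.6]
gripper_width: 0.0098
```

The tip is about 15.6 mm deep with no resistance. Now through the pins, slowly and with small wiggles.

Emit:
{"api": "arm_command", "payload": {
  "rows": [
    {"delta_pos": [0, 0, 0.002], "spin": 1, "fingers": 1},
    {"delta_pos": [0, 0, 0.0015], "spin": -2, "fingers": 1},
    {"delta_pos": [0, 0, 0.0015], "spin": 2, "fingers": 1},
    {"delta_pos": [0, 0, 0.0015], "spin": -2, "fingers": 1},
    {"delta_pos": [0, 0, 0.0015], "spin": 2, "fingers": 1},
    {"delta_pos": [0, 0, 0.0015], "spin": -2, "fingers": 1},
    {"delta_pos": [0, 0, 0.0015], "spin": 2, "fingers": 1},
    {"delta_pos": [0, 0, 0], "spin": -1, "fingers": 1}
  ]
}}

```text
time: 18.08
position: [0.5403, 0.0782, 0.1731]
tool_rot: [0.5, -3.101, 0.0]
force: [2.4, -2.4, -2.7]
gripper_width: 0.0097
```

Emit:
{"api": "arm_command", "payload": {
  "rows": [
    {"delta_pos": [0, 0, 0.0015], "spin": 1, "fingers": 1},
    {"delta_pos": [0, 0, 0.0015], "spin": -2, "fingers": 1},
    {"delta_pos": [0, 0, 0.0015], "spin": 2, "fingers": 1},
    {"delta_pos": [0, 0, 0.0015], "spin": -2, "fingers": 1},
    {"delta_pos": [0, 0, 0.0015], "spin": 2, "fingers": 1},
    {"delta_pos": [0, 0, 0.0015], "spin": -2, "fingers": 1},
    {"delta_pos": [0, 0, 0.0015], "spin": 2, "fingers": 1},
    {"delta_pos": [0, 0, 0.0015], "spin": -1, "fingers": 1},
    {"delta_pos": [0, 0, 0], "spin": 0, "fingers": 1}
  ]
}}

```text
time: 19.2
position: [0.5406, 0.0782, 0.1614]
tool_rot: [-0.5, 3.101, -0.0]
force: [3.2, -2.2, 0.6]
gripper_width: 0.01
```

```bash
python3 - <<'E'
from h import *
tool((.5407,.0782,.154),-161.7)
E
```

```text
t 19.2 pos [0.5406 0.0782 0.1614] th -161.67 tilt [ 0.0003 -0.0001] F [ 3.2278 -2.1918  0.5881] w 0.010036266414367409
delta tool(now) [-0.0001 -0.      0.0074] spin 0.025325737679310123
```

Emit:
{"api": "arm_command", "payload": {
  "rows": [
    {"delta_pos": [0, 0, 0.0015], "spin": 1, "fingers": 1},
    {"delta_pos": [0, 0, 0.0015], "spin": -2, "fingers": 1},
    {"delta_pos": [0, 0, 0.0015], "spin": 2, "fingers": 1},
    {"delta_pos": [0, 0, 0.0015], "spin": -1, "fingers": 1},
    {"delta_pos": [0, 0, 0.001], "spin": 0, "fingers": 1},
    {"delta_pos": [0, 0, 0.0005], "spin": 0, "fingers": 1},
    {"delta_pos": [0, 0, 0], "spin": 0, "fingers": 1}
  ]
}}

```text
time: 20.08
position: [0.5404, 0.0783, 0.1539]
tool_rot: [0.5, -3.101, 0.0]
force: [1.2, -3.0, 0.2]
gripper_width: 0.0094
```

```bash
python3 - <<'E'
from h import *
tool((.5407,.0782,.154),-161.7)
E
```

```text
t 20.07 pos [0.5404 0.0783 0.1539] th -161.69 tilt [-0.0003 -0.0001] F [ 1.2447 -2.9831  0.1774] w 0.009424486302312754
delta tool(now) [-0.0003 -0.0001 -0.0001] spin 0.008542100244767425
```

Emit:
{"api": "arm_command", "payload": {
  "rows": [
    {"delta_pos": [0, 0, 0.0005], "spin": 0, "fingers": 1},
    {"delta_pos": [0, 0, 0.0005], "spin": 0, "fingers": 1},
    {"delta_pos": [0, 0, 0], "spin": 0, "fingers": 1}
  ]
}}

```text
time: 20.45
position: [0.5404, 0.0782, 0.1538]
tool_rot: [-0.5, 3.101, -0.0]
force: [-1.8, -1.8, 11.4]
gripper_width: 0.0101
```

Home: 11 N of collar contact at TCP z 0.1538, matching the expected 0.154. Now the clockwise turn, first half.

Emit:
{"api": "arm_command", "payload": {
  "rows": [
    {"delta_pos": [0, 0, 0], "spin": 8, "fingers": 1},
    {"delta_pos": [0, 0, 0], "spin": 8, "fingers": 1},
    {"delta_pos": [0, 0, 0], "spin": 8, "fingers": 1},
    {"delta_pos": [0, 0, 0], "spin": 8, "fingers": 1},
    {"delta_pos": [0, 0, 0], "spin": 8, "fingers": 1},
    {"delta_pos": [0, 0, 0], "spin": 0, "fingers": 1}
  ]
}}

```text
time: 21.2
position: [0.5408, 0.0777, 0.1538]
tool_rot: [0.593, 3.084, -0.001]
force: [-0.8, -7.6, 9.7]
gripper_width: 0.0099
```

```bash
python3 - <<'E'
from h import *
tool((.5407,.0782,.1538),-161.7); print(bot.get_state()['ft_torque'])
E
```

```text
t 21.2 pos [0.5408 0.0777 0.1538] th 158.22 tilt [ 0.001 -0.001] F [-0.8317 -7.6313  9.7489] w 0.009921855174182276
delta tool(now) [ 0.0002  0.0004 -0.    ] spin 319.9156721132258
[-1.4237 -0.0635  0.0125]
```

Emit:
{"api": "arm_command", "payload": {
  "rows": [
    {"delta_pos": [0, 0, 0], "spin": 8, "fingers": 1},
    {"delta_pos": [0, 0, 0], "spin": 8, "fingers": 1},
    {"delta_pos": [0, 0, 0], "spin": 8, "fingers": 1},
    {"delta_pos": [0, 0, 0], "spin": 8, "fingers": 1},
    {"delta_pos": [0, 0, 0], "spin": 8, "fingers": 1},
    {"delta_pos": [0, 0, 0], "spin": 8, "fingers": 1},
    {"delta_pos": [0, 0, 0], "spin": 8, "fingers": 1},
    {"delta_pos": [0, 0, 0], "spin": 0, "fingers": 1},
    {"delta_pos": [0, 0, 0], "spin": 0, "fingers": 1}
  ]
}}

```text
time: 22.32
position: [0.5404, 0.0773, 0.1538]
tool_rot: [1.969, 2.446, -0.002]
force: [-1.0, -10.9, 10.8]
gripper_width: 0.01
```

```bash
python3 - <<'E'
from h import *
tool((.5407,.0782,.1538),106.3); print(bot.get_state()['ft_torque'])
p=bot.read_camera('wrist'); save(p,'w5.png')
cv2.imwrite('pics/w5c.png',cv2.resize(cv2.imread('pics/w5.png')[160:440,160:480],(640,560)))
E
```

```text
t 22.32 pos [0.5404 0.0773 0.1538] th 102.34 tilt [ 0.0002 -0.0016] F [ -1.0346 -10.8807  10.78  ] w 0.010003257459862146
delta tool(now) [ 0.0008  0.0004 -0.    ] spin -3.9593554338395336
[-2.0574  0.2823  0.0188]
```

View pics/w5c.png

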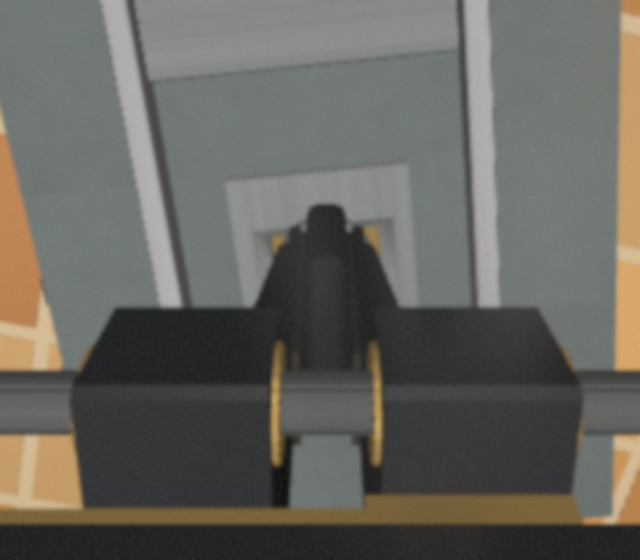

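The picture shows the key bow at (326,220) in line with the fingers. It sits crosswise to the slot, whose brass ends show at (278,240) and (372,237). The guard's edge is well clear at the top. I'll settle and check stability.

Emit:
{"api": "arm_command", "payload": {
  "rows": [
    {"delta_pos": [0, 0, 0], "spin": 1.5, "fingers": 1},
    {"delta_pos": [0, 0, 0], "spin": 0, "fingers": 1},
    {"delta_pos": [0, 0, 0], "spin": 0, "fingers": 1},
    {"delta_pos": [0, 0, 0], "spin": 0, "fingers": 1},
    {"delta_pos": [0, 0, 0], "spin": 0, "fingers": 1},
    {"delta_pos": [0, 0, 0], "spin": 0, "fingers": 1}
  ]
}}

```text
time: 23.12
position: [0.5404, 0.0774, 0.1538]
tool_rot: [2.001, 2.421, -0.002]
force: [-2.4, -9.3, 11.7]
gripper_width: 0.0101
```

```bash
python3 - <<'E'
from h import *
tool((.5407,.0782,.1538),102.3)
p=bot.read_camera('wrist')
# bow orientation vs tool: bow/finger top points
for l in('key_bow','key','guard_tab'):
    for x in bot.place_of(p,l)[:1]: print(l,x['confidence'],x['point'])
t=bot.read_camera('top'); r=bot.place_of(t,'guard_tab'); print(r and atz(t,r[0]['point'],.1595))
tool((.5407,.0782,.1538),102.3)
bot.job_done()
E
```

```text
t 23.12 pos [0.5404 0.0774 0.1538] th 100.86 tilt [ 0.0002 -0.0016] F [-2.4325 -9.3406 11.7231] w 0.010132315847835754
delta tool(now) [ 0.0008  0.0004 -0.    ] spin -1.4448380020146203
key_bow 0.91 [321.4, 303.1]
key 0.68 [321.1, 261.5]
guard_tab 0.95 [292.6, 111.2]
[0.5129 0.1636 0.1595]
t 23.43 pos [0.5404 0.0774 0.1538] th 100.85 tilt [ 0.0002 -0.0016] F [-0.8093 -9.9086 11.7028] w 0.0097330592456954
delta tool(now) [ 0.0008  0.0004 -0.    ] spin -1.4484920751743289
the job is handed in; nothing more can be done
```

I slid the guard open, pushed the key down past the pins until its collar met the plate, turned it clockwise and handed the job in at 23.4 s with it held there. No verdict was reported.

- **Guard:** it slid about 89 mm open, and the top camera still showed it open at the end.
- **Key depth:** the collar met the plate with about 11 N at tool height 0.1538 m, as expected for fully home. That was before any turning.
- **Turn:** the tool turned 97.5°. Less the lock's play, that puts the barrel at about 1.55 rad. The plug angle can't be read directly, so this assumes no slip. The picture taken at 96° showed the bow still in line with the fingers.
- **Hold at hand-in:** the pose was steady and upright, with the opening at 9.7–10.1 mm on the 10 mm bow and about 12 N of upward reaction.
- **Anything off:** a sideways load of about 10 N had built up, with a shift of about 0.8 mm, inside the 6 mm limit. I did not look at the bystanders again afterwards; the moves were planned to stay clear of them.

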